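Put the multimeter away in its hinged case

ROBOT

A 7-joint arm with a two-finger parallel gripper is mounted at the origin on the work surface. World frame = base frame: x ahead of the robot, y to its left, z up, the work surface at z = 0. Lengths are in mm, angles in rad, forces in N, time in s.
With the tool pointing down it reaches from about 400 to 900 mm from the base axis. Payload 5.5 kg.
Tool frame: the origin (TCP) lies on the centre line of the jaws, within the pads' length; the fingertips stand 17 mm ahead of it and the grasp point (between the pads) lies 2 mm behind it; z points along the fingers, y is the line along which they close (so a half turn about z gives the same grasp; the last joint's range is limited). The gripper opens to 85 mm and grips with 20 to 120 N. Pads are 22 mm wide; open, the fingers measure 114 mm over their backs; the gripper's body (76 mm by 85 mm) begins 54 mm behind the grasp point. The pads swing forward as they close: fully open they stand 13 mm farther back than shut.
Start: joints at [-0.931, 0.501, -0.427, 1.55, 0.221, 1.138, -0.21], TCP at [239.129, 604.414, 248.31] pointing down, gripper open.
Joint ranges: [-2.88, 2.88], [-0.31, 2.03], [-1.54, 1.56], [0.2, 2.42], [-1.41, 4.55], [0.19, 2.02], [-2.57, 2.57]. Speed limits (rad/s): [2.57, 2.57, 3.14, 3.14, 3.14, 3.14, 3.14].

INTERFACE

Orientations are given as a unit quaternion [x, y, z, w].
In Python, from workcell import manip, optics, spotter gives the robot as it stands.
- The arm moves only by the shell command python3 -m crank 'ROWS' [FORCE]. ROWS is JSON, a list that holds one entry, the list of rows, each a list of 5 numbers: the finger opening in mm, from 0 to 85.4, then the shift along the tool's x, y, z in mm, then the turn about the tool's z in degrees. A call has 1 to 12 rows; each row is the pose to reach, as a shift and turn from the pose commanded when the call began, along the tool's axes at that moment; what a row does not reach only later rows make up. A row lasts 1/10 s, in which the tool goes at most 50 mm and 8.59 degrees, less where a joint would pass 70% of its speed; a pose out of reach is approached as far as the arm can. A call with a gripper value outside its range is refused whole. The fingers move at their own pace and stop on an object; FORCE is the grip in N (left out, the last holds). Time passes only in rows, so rows that repeat a pose let the fingers close. It gives the time, the measured TCP pose, the force, the opening and the grip force at its end, in the units of the state.
- manip.sense(): the state, without advancing time (a new reading comes with each control period).
- optics.capture(name): name is "scene" or "top" or "wrist"; returns a dict with "img" (384x512x3 uint8, red, green, blue), "depth" (384x512 float32, mm along the optical axis (not along the pixel's ray), 0 where there is no reading), "fov_y" (degrees; the focal length in pixels is half the picture's height over the tangent of half this angle, whatever the lens; pixels are square), "cx", "cy" (the principal point, pixels), "extrinsics" (4x4, takes a point from camera to world coordinates). Camera axes: x right, y up, looking along -z (the intrinsics and any distortion apply to the point x, -y, -z); pixel columns grow to the right and rows downward; lengths in mm; the calibration is good to about 2 mm. The wrist camera is an equidistant fisheye: a pixel r from the principal point sees the ray r / f radians off the axis. A picture is of the moment at which its call begins.
- manip.close_job(): hands the job in; it is judged then, once.
Trained networks look in a picture, given as the dict that the camera call returned (one of the last four; its "shot" number tells which), for a name from the list of things; names that differ only in an ending like _2 or _b are one class to them, and where a whole thing is asked for, a point or a joint stands for the part that bears it (a point fixed in the world has none). Each returns a list of dicts, best first, with "score" (0 to 1); they miss things now and then, are a little off and sometimes report something else, mostly with a low value. They report only what shows in the picture. A call takes as long as a camera call. They do not tell look-alikes from the thing itself.
- spotter.silhouettes(picture, target): "region" (384x512 bool, what is visible of it) and "box" ([left, top, right, bottom] in pixels, round what is visible of it).
The state is a dict: "time_s": time; "joint_positions": joint angles; "joint_velocities": joint speeds; "tau": joint torques, N m; "eef_pos": TCP position; "tool_rot": TCP orientation; "contact_force": force on the tool from outside, world axes, zero at the start; "moment": the same for the moment, N m; "gripper_width": opening from 0.0 (shut) to 1.0 (fully open); "grasp_force": force on a finger pad.
Only numpy, scipy, OpenCV 4.12 (cv2) and the standard library are available. Lean on these libraries where they do the work, as an engineer would, in place of code of your own. Each camera call takes 0.05 s, during which the arm holds its last target. There are 200 camera calls.

TASK

Put the multimeter (the one with the round dial, not the clamp meter) away: open its case fully with the lip on the lid, lay the meter face up and flat in the long cut-out in the foam without dropping it (either end first will do), then close the lid fully and let go. Leave the other things on the bench where they are.

Things in the scene. Friction and masses are not known exactly. Their poses are not given: they have to be found in the camera images.
- case: Dark grey plastic clamshell case, standing firm (it does not shift), 165 mm deep (its x), 200 mm wide (its y, parallel to the hinge), 84 mm high closed. Origin: centre of its underside; z up; +x points from the front to the hinge side, so it is opened from the -x side. The base shell is 48 mm high with 4 mm walls, filled with dark foam up to 46 mm; a bay at the hinge side holds two test probes.
- cutout (a point): Centre of the floor of the meter's cut-out in the foam, 28 mm above the bench, axes as the case's. The cut-out is 72 mm (x) by 160 mm (y), 18 mm deep; half-way along each long side is a finger notch as deep, 64 mm wide (y), reaching 27 mm (front) or 22 mm (rear, into the probe bay) away from it in x. The seated meter has its centre 20 mm above this point, its long axis along y.
- case_hinge (a point): Middle of the hinge axis of the lid (axis along the case's y), 48 mm above the bench at the rear (+x) edge of the case.
- case_lid (a joint): Lid angle in rad: 0 closed, grows as it opens upwards, stop at 1.9 (leaning back past upright). The hinge is stiff: the lid stays at any angle where it is left and takes about 3 N at the lip. It may start slightly ajar. The lid is a hollow shell reaching 165 mm from the hinge, 200 mm wide, 36 mm high, 4 mm walls; closed, its flat top is 84 mm above the bench.
- lid_lip (a point): Middle of the outer lower edge of the lid's pull lip: a flat tab 90 mm wide (along the hinge), 6 mm thick, sticking out 22 mm from the lid's front, 10 mm above the lid's lower rim. 187 mm from the hinge; closed, it is 58 mm above the bench, with free space under it in front of the base, so that a tilted fingertip goes under it. Its axes turn with the lid (x: front to hinge).
- meter_center (a point): Centre (half-way up) of the digital multimeter, a dark grey handheld box 152 mm long (its x, display towards +x, sockets at -x), 64 mm wide (its y) and 40 mm high (z, face with the display and round dial up), 0.24 to 0.48 kg, loose on the bench. Straight sides up to 34 mm above its underside.
- clampmeter: Bystander: clamp meter, dark grey handheld 190 mm long (x) by 60 mm wide and 38 mm high with a ring-shaped jaw at its +x end; origin: under its middle. It lies where the multimeter might lie, and the other way about.
- breadboard: Bystander: white plug-in breadboard 165 by 54 by 9 mm (13 mm with its chips), loose, origin at its underside's centre, long axis x. It lies in front of the case.
- screwdriver: Bystander: screwdriver 170 mm long, loose, lying.
- decadebox: Bystander: resistance decade box 75 by 150 by 61 mm with four knobs, loose.
- partstray: Bystander: grey divided parts tray 105 by 165 by 32 mm, loose.
- pliers: Bystander: pliers 135 mm long, loose, lying.
Things that resemble listed ones, but are neither listed nor needed, are in the scene too. What is shaped like the part that bears meter_center but purple is not meant.

How it is judged:
By the outcome, as a careful person would: the job done as asked, in the order asked, and still so for the second after the job is handed in, with the robot touching nothing.
It also fails if it takes over 72 s, if anything falls off the work surface, if the arm or the gripper's body presses on something with over 40 N, if the wrist force passes 120 N, or if a joint passes its speed limit or range.

## Working session

There is one attempt and no reset: what is moved stays moved. The work goes in short steps, Python scripts to look and compute and a shell command to move; the robot and the scene stay as the last step left them, time stands still between calls to the robot, and variables do not carry over. Pictures are saved under pics/ and viewed, at most 10 in all, crops included, and the job is handed in when it is done.

```bash
ls; mkdir -p pics
cat > h.py <<'E'
import numpy as np, cv2
from scipy.spatial.transform import Rotation as R
from workcell import manip, optics, spotter
def pts(p):
    d=p["depth"];h,w=d.shape;f=h/2/np.tan(np.radians(p["fov_y"]/2))
    v,u=np.mgrid[:h,:w];x=(u-p["cx"])/f;y=(v-p["cy"])/f
    P=np.stack([x*d,-y*d,-d],-1).reshape(-1,3)
    E=np.array(p["extrinsics"]);W=P@E[:3,:3].T+E[:3,3]
    W=W.reshape(h,w,3);W[d==0]=np.nan;return W
def save(p,n): cv2.imwrite(n,p["img"][:,:,::-1])
E
python3 - <<'E'
from h import *
s=manip.sense();print({k:np.round(v,3) for k,v in s.items()})
ims=[]
for n in ["scene","top"]:
    p=optics.capture(n);W=pts(p);print(n,p["fov_y"],p["cx"],p["cy"],{k:(v if np.size(v)<9 else 0) for k,v in p.items() if k not in("img","depth","extrinsics")});ims.append(p["img"])
    for t in ["meter_center","case","lid_lip","clampmeter","breadboard","decadebox","partstray","pliers","screwdriver"]:
        for r in spotter.silhouettes(p,t)[:3]:
            q=W[r["region"]];q=q[~np.isnan(q[:,0])]
            if len(q)==0: continue
            rc=cv2.minAreaRect(q[:,:2].astype(np.float32))
            print(t,round(r["score"],2),np.round(r["box"]),np.round(np.median(q,0)),np.round(q[:,2].max()),np.round(rc[0]),np.round(rc[1]),round(rc[2],1))
cv2.imwrite("pics/a.png",np.vstack(ims)[:,:,::-1][::1]); 
cv2.imwrite("pics/a.png",cv2.resize(np.hstack(ims),(800,300))[:,:,::-1])
E
```

```text
pics
{'time_s': np.float64(0.0), 'joint_positions': array([-0.931,  0.502, -0.427,  1.551,  0.221,  1.138, -0.21 ]), 'joint_velocities': array([ 0.   , -0.   , -0.   , -0.   , -0.   ,  0.002,  0.001]), 'tau': array([ 1.0000e-03, -5.6950e+01, -5.8160e+00, -2.8094e+01,  1.0000e-02,
        1.2000e-02,  0.0000e+00]), 'eef_pos': array([238.985, 603.765, 247.254]), 'tool_rot': array([ 0.187,  0.982, -0.001, -0.   ]), 'contact_force': array([-0.036, -1.028,  0.459]), 'moment': array([ 0.03 , -0.049,  0.042]), 'grasp_force': np.float64(0.0), 'gripper_width': np.float64(1.0)}
scene 56.682447552714606 251.78461040465163 192.19705045826083 {'fov_y': 56.682447552714606, 'cx': 251.78461040465163, 'cy': 192.19705045826083, 'shot': 1}
meter_center 0.94 [188. 150. 244. 172.] [ 447. -217.   36.] 44.0 [ 423. -229.] [100. 152.] 22.9
meter_center 0.77 [194.  89. 223. 127.] [ 263. -360.   36.] 43.0 [ 247. -367.] [152.  62.] 10.3
case 0.95 [300. 179. 381. 269.] [524. 184.  84.] 89.0 [496. 172.] [204. 186.] 16.4
lid_lip 0.6 [300. 176. 383. 264.] [511. 183.  84.] 89.0 [458. 175.] [272. 213.] 16.0
clampmete
[... 1070 characters left out ...]
. 161. 189. 254.] [487. 175.  84.] 92.0 [499. 189.] [226. 214.] 15.6
lid_lip 0.58 [106. 158. 192. 255.] [489. 177.  84.] 92.0 [492. 173.] [200. 187.] 16.0
clampmeter 0.91 [269. 143. 340. 172.] [ 631. -228.   32.] 42.0 [ 635. -218.] [185.  72.] 88.7
breadboard 0.79 [214. 164. 238. 229.] [527. -12.   9.] 17.0 [529. -12.] [170.  60.] 0.5
decadebox 0.89 [363. 136. 423. 176.] [ 640. -448.   45.] 67.0 [ 647. -463.] [170.  78.] 87.9
partstray 0.6 [111.  93. 181. 138.] [745. 215.   6.] 37.0 [749. 216.] [181. 118.] 80.3
pliers 0.67 [255.  99. 303. 124.] [ 775. -166.   10.] 16.0 [ 778. -150.] [132.  47.] 69.9
screwdriver 0.71 [383. 197. 403. 261.] [ 421. -443.   22.] 31.0 [ 459. -447.] [167.  30.] 3.3
```

View pics/a.png

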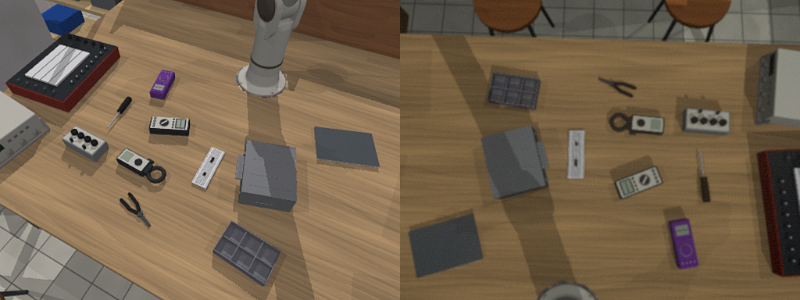

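The pictures show the meter at about (437,-227), with the purple look-alike at (240,-374). The case is at about (495,180), with its lip towards -y, so the hinge is on the +y side. Next I fit the lid plane and the poses accurately.

Run:
```python
from h import *
for n in ["top","scene"]:
    p=optics.capture(n);W=pts(p);q=W.reshape(-1,3);q=q[~np.isnan(q[:,0])]
    near=(abs(q[:,0]-495)<180)&(abs(q[:,1]-180)<160)
    L=q[near&(q[:,2]>76)&(q[:,2]<120)]
    for _ in range(3):
        A=np.c_[L[:,:2],np.ones(len(L))];c=np.linalg.lstsq(A,L[:,2],rcond=None)[0];r=L[:,2]-A@c;L=L[abs(r)<4]
    rc=cv2.minAreaRect(L[:,:2].astype(np.float32));print(n,"lid",len(L),np.round(c,4),np.round(rc[0],1),np.round(rc[1],1),round(rc[2],2),"tilt",np.degrees(np.arctan(np.hypot(*c[:2]))),"z range",L[:,2].min(),L[:,2].max(), np.std(r))
    a=np.radians(rc[2]%90); u=np.array([np.cos(a),np.sin(a)]);v=np.array([-u[1],u[0]])
    for d in(u,v):
        s=(L[:,:2]-rc[0])@d;print("  ext",np.round(np.percentile(s,[0,.5,2,98,99.5,100]),1))
    M=q[near&(q[:,2]>45)&(q[:,2]<76)]; s=(M[:,:2]-rc[0])@v; t=(M[:,:2]-rc[0])@u
    k=s<-82; print("  lip",k.sum(),np.round(np.percentile(s[k],[1,10,50]),1) if k.sum() else 0,np.round(np.percentile(t[k],[2,50,98]),1) if k.sum() else 0,np.round(np.percentile(M[k,2],[5,50,95]),1))
    m=(abs(q[:,0]-437)<110)&(abs(q[:,1]+225)<110)
    for lo,hi in((28,60),(33,39)):
        Q=q[m&(q[:,2]>lo)&(q[:,2]<hi)];rc=cv2.minAreaRect(Q[:,:2].astype(np.float32));print("  meter",len(Q),np.round(rc[0],1),np.round(rc[1],1),round(rc[2],1),Q[:,:2].mean(0))
```

```text
top lid 5246 [ 8.00000e-04 -1.40000e-03  8.43685e+01] [488.8 183.6] [200.8 165.7] 15.82 tilt 0.0923297637745656 z range 80.44009102554605 88.46716359001118 1.6403271576593668
  ext [-100.4  -99.2  -96.4   95.3   98.7  100.4]
  ext [-82.8 -82.1 -79.6  78.7  81.1  82.8]
  lip 404 [-104.7 -102.2  -90.6] [-87.2  -0.5  88.3] [55.1 64.4 70.7]
  meter 1439 [ 434.9 -222.4] [ 63.9 151.7] 22.4 [ 434.16041585 -221.09229614]
  meter 1004 [ 434.2 -221.2] [ 62.1 149.1] 22.0 [ 434.78666786 -221.91836634]
scene lid 4568 [ 1.00000e-04 -2.10000e-03  8.47327e+01] [491.4 182.2] [202.7 165.2] 16.08 tilt 0.11909721859486126 z range 80.41006981648661 88.33922810174295 1.349140990311127
  ext [-101.3  -98.8  -95.1   97.6   99.4  101.3]
  ext [-82.6 -81.9 -79.3  79.1  81.4  82.6]
  lip 312 [-104.2 -102.   -91.7] [-75.6   4.5  83.5] [59.7 64.8 68.8]
  meter 863 [ 440.  -222.4] [ 62.9 151.4] 23.2 [ 442.0283539  -220.30373217]
  meter 603 [ 439.9 -222.2] [ 62.9 149.4] 23.2 [ 439.19359642 -219.62718327]
```

```bash
cat >> h.py <<'E'
C=np.array([490.,183.]);X=np.array([-np.sin(np.radians(16)),np.cos(np.radians(16))]);Y=np.array([-X[1],X[0]])
def st():
    s=manip.sense();r=R.from_quat(s["tool_rot"]);m=r.as_matrix();p=np.array(s["eef_pos"])
    d=p[:2]-C
    print("t",round(float(s["time_s"]),2),"tcp",np.round(p,1),"case xy",np.round([d@X,d@Y],1),"yaw of tool y",round(np.degrees(np.arctan2(m[1,1],m[0,1])),1),"tilt",round(np.degrees(np.arccos(-m[2,2])),1),"F",np.round(s["contact_force"],1),"w",round(float(s["gripper_width"]),2),"gf",round(float(s["grasp_force"]),1),"q",np.round(s["joint_positions"],2))
    return p,m
def to(t): # shift in tool axes
    p,m=st();print("shift",np.round(m.T@(np.array(t)-p),1))
E
python3 -m crank '[[[40,-474,-410,0,52.4],[40,-474,-410,0,52.4],[40,-474,-410,0,52.4],[40,-474,-410,0,52.4],[40,-474,-410,0,52.4],[40,-474,-410,0,52.4],[40,-474,-410,0,52.4],[40,-474,-410,0,52.4],[40,-474,-410,0,52.4],[40,-474,-410,0,52.4],[40,-474,-410,0,52.4],[40,-474,-410,0,52.4]]]' 40
python3 -c "
from h import *
to([528.7,48,62])"
```

```text
time_s: 2.3
eef_pos: [517.4, 70.7, 248.7]
tool_rot: [0.602, 0.799, 0.0, 0.0]
contact_force: [-0.1, 0.6, 0.9]
gripper_width: 0.467
grasp_force: 0.0
t 2.3 tcp [517.4  70.7 248.7] case xy [-115.5    4.6] yaw of tool y 16.0 tilt 0.1 F [-0.1  0.6  0.9] w 0.47 gf 0.0 q [-0.2   0.24  0.02  1.88 -0.    1.02  0.1 ]
shift [-24.9   4.4 186.7]
```

```bash
python3 -m crank '[[[40,-25,4,40,0],[40,-25,4,85,0],[40,-25,4,125,0],[40,-25,4,160,0],[40,-25,4,180,0],[40,-25,4,187,0],[40,-25,4,187,0],[40,-25,4,187,0]]]'
python3 -c "
from h import *
to([518.8+.276*11,82.6-.961*11,62])
p=optics.capture('wrist');save(p,'pics/w1.png')"
```

```text
time_s: 3.1
eef_pos: [528.4, 49.7, 62.4]
tool_rot: [0.602, 0.799, 0.001, 0.001]
contact_force: [-0.2, -0.7, -0.0]
gripper_width: 0.471
grasp_force: 0.0
t 3.1 tcp [528.4  49.7  62.4] case xy [-138.7   -0.2] yaw of tool y 16.0 tilt 0.1 F [-0.2 -0.7 -0. ] w 0.47 gf 0.0 q [-0.16  0.52  0.02  1.99 -0.02  0.63  0.15]
shift [23.3 -0.2  0.4]
```

View pics/w1.png

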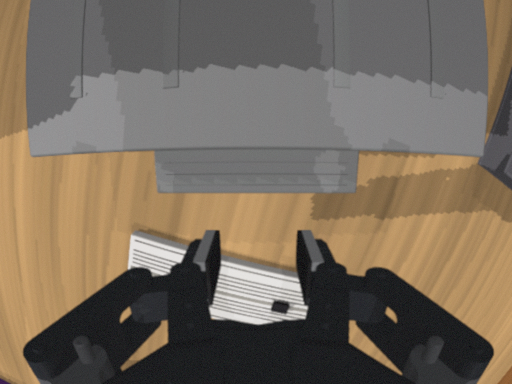

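The wrist view shows the lip at about (255,172), square to the jaws and centred between the fingertips at (208,235) and (305,235). I'll press against its edge and watch the force.

```bash
python3 -m crank '[[[40,10,0,0,0],[40,18,0,0,0],[40,22,0,0,0],[40,25,0,0,0],[40,28,0,0,0],[40,30,0,0,0],[40,30,0,0,0]]]'
python3 -c "
from h import *
st()"
```

```text
time_s: 3.85
eef_pos: [521.5, 71.9, 62.1]
tool_rot: [0.603, 0.797, -0.001, 0.004]
contact_force: [5.6, -15.4, 0.1]
gripper_width: 0.469
grasp_force: 8.1
t 3.85 tcp [521.5  71.9  62.1] case xy [-115.5    0.3] yaw of tool y 15.8 tilt 0.4 F [  5.6 -15.4   0.1] w 0.47 gf 8.1 q [-0.22  0.52  0.03  2.   -0.01  0.62  0.09]
```

```bash
python3 -m crank '[[[40,2,0,-3,0],[40,3,0,-6,0],[40,4,0,-10,0],[40,5,0,-14,0],[40,6,0,-18,0],[40,7,0,-22,0],[40,7,0,-22,0]]]'
cat >> h.py <<'E'
H=C+82.5*X
def lid(n="top"):
    p=optics.capture(n);W=pts(p);q=W.reshape(-1,3);q=q[~np.isnan(q[:,0])]
    d=q[:,:2]-C;a=np.c_[d@X,d@Y,q[:,2]]
    L=a[(a[:,0]<75)&(a[:,0]>-40)&(abs(a[:,1])>50)&(abs(a[:,1])<92)&(a[:,2]>55)]
    c=np.polyfit(L[:,0],L[:,2],1);print("lid slope deg",-np.degrees(np.arctan(c[0])),"z@hinge",np.polyval(c,82.5),len(L));return a
E
python3 -c "
from h import *
st();lid()"
```

```text
time_s: 4.55
eef_pos: [520.6, 75.0, 84.8]
tool_rot: [0.605, 0.797, -0.002, 0.005]
contact_force: [5.4, -24.6, 4.9]
gripper_width: 0.469
grasp_force: 12.3
t 4.55 tcp [520.6  75.   84.8] case xy [-112.2    0.3] yaw of tool y 15.6 tilt 0.6 F [  5.4 -24.6   4.9] w 0.47 gf 12.3 q [-0.23  0.48  0.03  2.   -0.01  0.67  0.08]
lid slope deg 8.563855132426585 z@hinge 84.12577243199387 147
```

```bash
python3 -m crank '[[[40,0,0,-18,0],[40,7,0,-37,0],[40,14,0,-52,0],[40,22,0,-66,0],[40,32,0,-79,0],[40,42,0,-91,0],[40,54,0,-103,0],[40,67,0,-113,0],[40,80,0,-123,0],[40,94,0,-131,0],[40,94,0,-131,0]]]'
python3 -c "
from h import *
st()
a=lid('scene')
p=optics.capture('scene');save(p,'pics/s2.png')"
```

```text
time_s: 5.7
eef_pos: [491.4, 178.2, 215.8]
tool_rot: [0.6, 0.8, 0.002, 0.0]
contact_force: [0.2, -0.5, -0.4]
gripper_width: 0.467
grasp_force: 0.0
t 5.7 tcp [491.4 178.2 215.8] case xy [-5.  0.] yaw of tool y 16.2 tilt 0.2 F [ 0.2 -0.5 -0.4] w 0.47 gf 0.0 q [-0.39  0.28 -0.01  1.92  0.    0.94 -0.12]
lid slope deg 64.13078668949886 z@hinge 104.519478588953 732
```

View pics/s2.png

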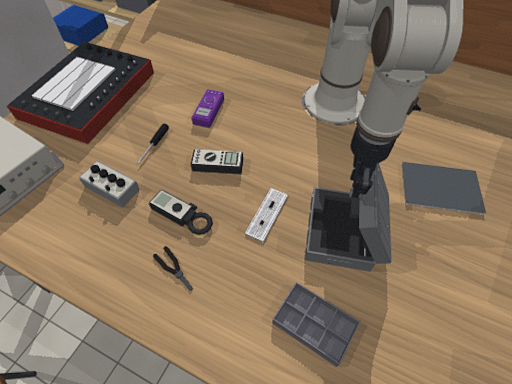

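```bash
python3 -m crank '[[[40,22,0,-11,0],[40,40,0,-16,0],[40,55,0,-19,0],[40,70,0,-21,0],[40,87,0,-21,0],[40,103,0,-20,0],[40,120,0,-17,0],[40,135,0,-14,0],[40,147,0,-10,0],[40,154,0,-8,0],[40,154,0,-8,0]]]'
cat >> h.py <<'E'
def lidopen(n="scene"):
    p=optics.capture(n);W=pts(p);q=W.reshape(-1,3);q=q[~np.isnan(q[:,0])]
    d=q[:,:2]-C;a=np.c_[d@X,d@Y,q[:,2]]
    L=a[(abs(a[:,0]-110)<90)&(abs(a[:,1])<98)&(a[:,2]>70)&(a[:,2]<260)]
    hi=L[(L[:,2]>80)]
    for z in range(90,250,15):
        k=hi[(abs(hi[:,2]-z)<6)&(abs(abs(hi[:,1])-75)<20)]
        if len(k)>5: print(z,np.round(np.percentile(k[:,0],[5,50,95])),len(k))
E
python3 -c "
from h import *
st();lidopen()"
```

```text
time_s: 6.9
eef_pos: [450.7, 316.0, 223.6]
tool_rot: [0.604, 0.797, -0.005, 0.003]
contact_force: [-3.2, -22.4, 21.2]
gripper_width: 0.469
grasp_force: 12.9
t 6.9 tcp [450.7 316.  223.6] case xy [138.7   1.1] yaw of tool y 15.7 tilt 0.6 F [ -3.2 -22.4  21.2] w 0.47 gf 12.9 q [-0.6   0.32 -0.08  1.83  0.04  0.99 -0.42]
90 [108. 127. 130.] 76
105 [117. 133. 135.] 73
120 [128. 138. 141.] 72
135 [131. 143. 146.] 80
150 [139. 148. 151.] 81
165 [123. 141. 151.] 11
180 [127. 135. 141.] 8
195 [135. 154. 167.] 206
210 [134. 136. 140.] 24
```

The lid now leans back at about 109°, which is its stop. I'll back off and go above the multimeter.

```bash
python3 -m crank '[[[40,-30,-5,-5,0],[60,-70,-15,-20,0],[85,-513,-161,-20,-6.6],[85,-513,-161,-20,-6.6],[85,-513,-161,-20,-6.6],[85,-513,-161,-20,-6.6],[85,-513,-161,0,-6.6],[85,-513,-161,10,-6.6],[85,-513,-161,20,-6.6],[85,-513,-161,30,-6.6],[85,-513,-161,44,-6.6],[85,-513,-161,44,-6.6]]]'
python3 -c "
from h import *
lidopen()
p,m=st()
p=optics.capture('wrist');save(p,'pics/w2.png')
f=192/np.radians(p['fov_y']/2) if 0 else 192/np.tan(np.radians(p['fov_y']/2))
r=spotter.silhouettes(p,'meter_center')[0];print(r['score'],r['box'])
reg=r['region']&(p['depth']>0);v,u=np.nonzero(reg)
x=u-p['cx'];y=v-p['cy'];rr=np.hypot(x,y)+1e-9;th=rr/f;d=p['depth'][reg]
P=np.c_[x/rr*np.tan(th)*d,-y/rr*np.tan(th)*d,-d];E=np.array(p['extrinsics']);W=P@E[:3,:3].T+E[:3,3]
W=W[W[:,2]>32]
rc=cv2.minAreaRect(W[:,:2].astype(np.float32));print(rc,np.median(W,0));to([*rc[0],30])
"
```

```text
time_s: 8.15
eef_pos: [434.5, -217.8, 177.1]
tool_rot: [0.557, 0.831, -0.001, 0.0]
contact_force: [-0.9, -0.3, -0.5]
gripper_width: 1.0
grasp_force: 0.0
90 [108. 127. 130.] 69
105 [127. 132. 135.] 69
120 [113. 138. 140.] 78
135 [124. 143. 145.] 84
150 [128. 148. 151.] 88
165 [124. 134. 151.] 15
180 [127. 130. 136.] 7
195 [143. 156. 167.] 276
210 [134. 136. 138.] 29
t 8.2 tcp [ 433.5 -220.4  175.9] case xy [-372.2  165.6] yaw of tool y 22.2 tilt 0.2 F [ 0.7 -3.1 -0.3] w 1.0 gf 0.0 q [ 0.17  0.28  0.28  2.04 -0.1   0.84  0.9 ]
0.8 [224.5, 107.7, 298.9, 256.4]
((433.8792419433594, -221.92626953125), (61.699195861816406, 148.3343048095703), 22.362974166870117) [ 431.64227182 -214.704296     36.6969627 ]
t 8.3 tcp [ 434.8 -215.3  177.2] case xy [-367.7  162.9] yaw of tool y 22.4 tilt 0.1 F [0.8 1.5 0.6] w 0.99 gf 0.0 q [ 0.16  0.27  0.28  2.04 -0.1   0.84  0.89]
shift [ -5.9  -3.1 147.2]
```

View pics/w2.png

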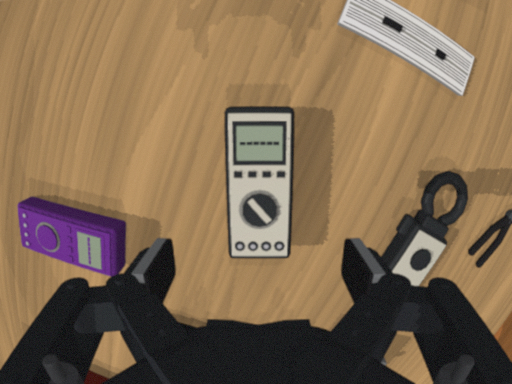

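The wrist view shows the dial multimeter at (259,183), square and centred between the jaws, with the purple one off to the left at (70,235). I'll go down and grip.

```bash
python3 -m crank '[[[85,-4,-1,40,0],[85,-4,-1,80,0],[85,-4,-1,110,0],[85,-4,-1,135,0],[85,-4,-1,148,0],[85,-4,-1,153,0],[60,-4,-1,153,0],[55,-4,-1,153,0],[55,-4,-1,153,0],[55,-4,-1,153,0],[55,-4,-1,153,0]]]' 60
python3 -m crank '[[[55,0,0,-3,0],[55,0,0,-10,0],[55,0,0,-25,0],[55,0,0,-60,0],[55,0,0,-100,0],[55,0,0,-140,0],[55,0,0,-170,0],[55,0,0,-180,0],[55,0,0,-180,0]]]'
python3 -c "
from h import *
to([490,183,200])"
```

```text
time_s: 9.4
eef_pos: [436.7, -218.3, 26.5]
tool_rot: [0.555, 0.832, 0.0, 0.001]
contact_force: [-2.1, 1.2, 6.9]
gripper_width: 0.739
grasp_force: 67.7
time_s: 10.3
eef_pos: [437.0, -218.2, 206.5]
tool_rot: [0.555, 0.832, 0.001, 0.002]
contact_force: [0.4, 0.1, -5.5]
gripper_width: 0.735
grasp_force: 68.5
t 10.3 tcp [ 437.  -218.2  206.5] case xy [-371.1  161.6] yaw of tool y 22.6 tilt 0.2 F [ 0.4  0.1 -5.5] w 0.74 gf 68.5 q [ 0.15  0.24  0.3   2.01 -0.09  0.9   0.89]
shift [350.  203.3   6.4]
```

Run:
```python
from h import *
p=optics.capture("top");W=pts(p);d=W[...,:2]-C;a=np.stack([d@X,d@Y,W[...,2]],-1).reshape(-1,3);a=a[~np.isnan(a[:,0])]
a=a[(abs(a[:,0])<95)&(abs(a[:,1])<110)&(a[:,2]<70)]
g=np.full((44,40),np.nan)
for i in range(44):
    for j in range(40):
        k=a[(abs(a[:,1]+107.5-5*i)<3.5)&(abs(a[:,0]+97.5-5*j)<3.5)]
        if len(k): g[i,j]=np.median(k[:,2])
np.set_printoptions(linewidth=250)
print("cols x",-97.5,"+5j")
for i in range(0,44,2): print(int(-107.5+5*i),' '.join('--' if np.isnan(v) else '%2d'%v for v in g[i]))
k=a[(a[:,2]>22)&(a[:,2]<35)]
m=k[(abs(abs(k[:,1])-55)<18)&(k[:,0]<45)];print("floor x",np.percentile(m[:,0],[1,3,50,97,99]))
m=k[(abs(k[:,0]+20)<25)];print("floor y",np.percentile(m[:,1],[1,3,50,97,99]))
img=cv2.resize(p["img"][130:280,80:230],(600,600),interpolation=cv2.INTER_CUBIC);img=np.clip(img*2.0,0,255).astype(np.uint8);cv2.imwrite("pics/t3.png",img[:,:,::-1])
```

```text
cols x -97.5 +5j
-107 --  0  0  1  3 -- -- -- -- -- -- -- -- -- -- -- -- -- -- -- -- -- -- -- -- -- -- -- -- -- -- -- -- -- -- -- -- -- -- --
-97 --  0  0  5 47 47 48 46 47 47 48 48 48 47 47 46 47 45 49 48 48 47 48 48 47 48 46 46 48 48 47 47 47 47 46 46 49 58 60 60
-87  0  0  0 23 47 45 47 46 47 46 48 46 45 46 45 45 45 45 46 47 47 45 46 46 45 46 46 46 47 45 44 44 44 46 46 47 49 51 49 --
-77  0  0  0 29 47 45 47 46 46 45 32 30 32 32 30 30 30 30 29 37 36 30 31 34 41 45 46 46 46 30 26 28 28 29 28 31 48 53 49 49
-67  0  0  0 22 47 44 44 45 47 47 28 29 28 28 28 27 27 28 27 27 25 30 26 28 38 44 44 47 47 27 28 29 34 28 28 33 50 52 49 48
-57 --  2  0 26 48 45 45 46 45 46 28 29 28 28 28 28 28 27 28 28 28 28 28 28 42 46 48 47 44 28 28 33 34 28 28 35 48 50 50 47
-47 -2 -2  0 17 48 47 46 46 45 43 29 29 29 28 29 29 27 30 27 27 27 27 28 28 40 45 46 46 45 29 31 38 39 36 27 34 48 51 49 --
-37 --  0  0 16 47 46 46 45 45 45 29 29 28 28 28 28 28 27 28 27 28 27 26 29 44 47 48 45 45 27 30 38 37 32 28 35 48 51 48 48
-27  0  0  0 26 48 27 28 28 28 27 27 27 28 27 27 27 28 26 28 27 28 28 28 27 29 30 28 27 27
[... 1083 characters left out ...]
 28 28 30 42 45 46 45 45 26 28 29 32 28 28 31 47 49 50 48
72  0  0  0 20 46 46 46 46 45 45 28 28 27 28 29 30 30 27 28 28 27 26 27 27 41 46 46 47 46 29 29 29 32 27 28 30 49 52 50 48
82  1  0  0 29 48 46 46 47 46 46 46 45 46 46 44 46 45 45 46 45 46 46 47 45 46 46 46 46 47 29 30 29 29 29 31 46 51 50 48 48
92  1  0  0 18 46 45 47 46 45 45 47 46 45 46 46 45 45 47 44 45 45 45 46 46 46 46 45 46 47 47 46 46 45 46 45 46 48 51 50 --
102 --  0  0  2 20  8 10  3 14  1 16  5 21  7 10 22 16 21 14 17  9 16 21 26 15 20 27  4 13  2  6  2 14  1 10  4  7  2  1 55
floor x [-81.65065892 -47.35081721 -13.2960757   20.56632026  21.59880236]
floor y [-79.38239128 -76.09125498   0.97477737  76.0137399  100.69946029]
```

View pics/t3.png

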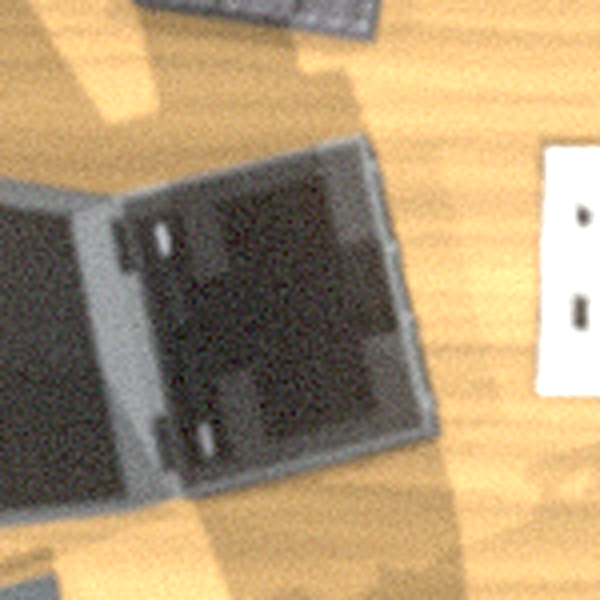

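The picture shows the open case with the dark cut-out around (300,300) and the probe bay to its left. The depth grid puts the cut-out floor at case x from -50 to 22 and y within ±79, so its centre is about (-14, 0). I'll carry the meter above it.

```bash
python3 -m crank '[[[55,42,25,0,-8.4],[55,84,50,0,-16.8],[55,126,74,0,-25.2],[55,168,99,0,-33.6],[55,210,124,0,-42],[55,252,148,0,-50.4],[55,294,173,0,-58.8],[55,336,198,0,-67.2],[55,336,198,20,-75.6],[55,336,198,50,-83.4],[55,336,198,76,-83.4],[55,336,198,76,-83.4]]]'
python3 - <<'E'
from h import *
st()
for n in ["top","scene"]:
    p=optics.capture(n);W=pts(p);d=W[...,:2]-C;a=np.stack([d@X,d@Y,W[...,2]],-1).reshape(-1,3);a=a[~np.isnan(a[:,0])]
    k=a[(a[:,2]>126)&(a[:,2]<150)&(abs(a[:,0]+14)<60)&(abs(a[:,1])<100)]
    print(n,len(k),"y ends",np.round(np.percentile(k[:,1],[0,1,3,97,99,100]),1),"z",np.round(np.percentile(k[:,2],[5,50,95]),1))
    for s in(-1,1):
        e=k[(s*k[:,1]>50)];print("  x",s,len(e),np.round(np.percentile(e[:,0],[1,3,50,97,99]),1),np.round(np.median(e[:,2]),1))
p=optics.capture("wrist");save(p,"pics/w4.png")
st()
E
```

```text
time_s: 11.55
eef_pos: [484.7, 166.5, 123.4]
tool_rot: [-0.139, 0.99, -0.001, -0.006]
contact_force: [-1.6, -0.6, -4.4]
gripper_width: 0.73
grasp_force: 68.2
t 11.55 tcp [484.7 166.5 123.4] case xy [-14.4   9.6] yaw of tool y 106.0 tilt 0.7 F [-1.6 -0.6 -4.4] w 0.73 gf 68.2 q [-0.26  0.41 -0.15  1.99  0.09  0.76  1.39]
top 946 y ends [-70.4 -68.2 -64.9  78.5  80.2  80.9] z [128.3 133.9 137.3]
  x -1 115 [-44.7 -44.3 -28.4  -8.7  -6.4] 131.6
  x 1 371 [-44.6 -43.5 -14.6  15.7  17.1] 134.3
scene 1115 y ends [-75.4 -74.3 -72.7  25.5  29.5  63.7] z [129.6 135.6 140.2]
  x -1 300 [-47.  -45.7 -16.8  13.3  14.1] 134.2
  x 1 5 [-47.4 -47.4 -45.9 -45.8 -45.8] 131.2
t 11.7 tcp [489.5 168.1 128.9] case xy [-14.2   4.6] yaw of tool y 106.0 tilt 0.1 F [ 0.4 -0.1 -2.9] w 0.74 gf 68.2 q [-0.26  0.4  -0.15  1.99  0.09  0.76  1.39]
```

View pics/w4.png

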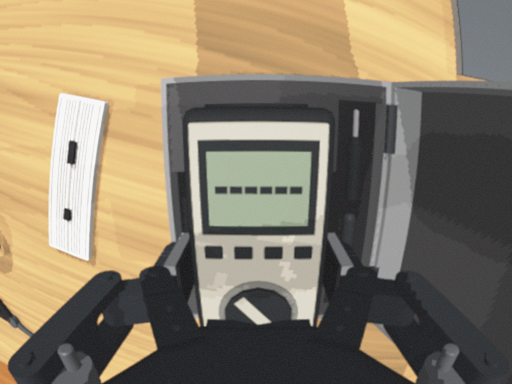

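The wrist view shows the meter held square over the case, with the display end at (260,110). The arm was still settling in those captures, so I'll measure the meter's ends again.

Run:
```python
from h import *
st()
for n in ["top","scene"]:
    p=optics.capture(n);W=pts(p);d=W[...,:2]-C;a=np.stack([d@X,d@Y,W[...,2]],-1).reshape(-1,3);a=a[~np.isnan(a[:,0])]
    k=a[(a[:,2]>120)&(a[:,2]<150)&(abs(a[:,0]+14)<40)&(abs(a[:,1])<100)]
    print(n,len(k),"y ends",np.round(np.percentile(k[:,1],[0,1,97,99,100]),1))
    for s in(-1,1):
        e=k[(s*k[:,1]>45)&(k[:,2]>128)];print("  x",s,len(e),np.round(np.percentile(e[:,0],[1,3,97,99]),1))
    # base rim ends
    b=a[(a[:,2]>40)&(a[:,2]<56)&(a[:,0]<-60)&(a[:,0]>-90)];print("  rim y",np.round(np.percentile(b[:,1],[0,2,98,100]),1),"x",np.round(np.percentile(b[:,0],[0,2]),1))
st()
```

```text
t 11.7 tcp [489.5 168.1 128.9] case xy [-14.2   4.6] yaw of tool y 106.0 tilt 0.1 F [ 0.4 -0.1 -2.9] w 0.74 gf 68.2 q [-0.26  0.4  -0.15  1.99  0.09  0.76  1.39]
top 1020 y ends [-75.4 -73.5  74.9  75.9  76.3]
  x -1 175 [-45.5 -44.8  -9.3  -6.6]
  x 1 389 [-44.8 -43.6  16.2  17.4]
  rim y [-99.1 -95.5  99.3 457. ] x [-83.4 -82. ]
scene 1194 y ends [-79.6 -78.5  21.8  25.5  65.4]
  x -1 418 [-46.6 -45.4  13.3  14.9]
  x 1 3 [-46.7 -46.7 -46.  -46. ]
  rim y [-101.8 -100.   465.6  991.1] x [-89.1 -84.6]
t 11.8 tcp [490.6 168.5 130.3] case xy [-14.1   3.4] yaw of tool y 106.0 tilt 0.1 F [ 0.8  0.8 -3.8] w 0.73 gf 68.3 q [-0.26  0.4  -0.15  1.99  0.09  0.76  1.39]
```

```bash
python3 -m crank '[[[55,0,0,25,0],[55,0,0,45,0],[55,0,0,52,0],[55,0,0,57,0],[55,0,0,61,0],[55,0,0,65,0],[55,0,0,69,0],[55,0,0,72,0],[55,0,0,74,0],[55,0,0,74,0],[55,0,0,74,0]]]'
python3 -c "
from h import *
st()"
```

```text
time_s: 12.9
eef_pos: [489.8, 168.2, 55.3]
tool_rot: [-0.139, 0.99, 0.0, -0.0]
contact_force: [0.3, 0.3, -5.0]
gripper_width: 0.736
grasp_force: 68.2
t 12.9 tcp [489.8 168.2  55.3] case xy [-14.1   4.3] yaw of tool y 106.0 tilt 0.0 F [ 0.3  0.3 -5. ] w 0.74 gf 68.2 q [-0.27  0.52 -0.13  2.02  0.12  0.61  1.37]
```

Went in without contact; nearly down. I'll lower the last millimetres.

```bash
python3 -m crank '[[[55,0,0,0.5,0],[55,0,0,1,0],[55,0,0,1.5,0],[55,0,0,2,0],[55,0,0,2.5,0],[55,0,0,2.5,0]]]'
python3 -c "
from h import *
st()"
```

```text
time_s: 13.5
eef_pos: [489.9, 168.3, 54.5]
tool_rot: [-0.139, 0.99, -0.0, 0.0]
contact_force: [-6.2, -1.5, 14.0]
gripper_width: 0.736
grasp_force: 70.7
t 13.5 tcp [489.9 168.3  54.5] case xy [-14.1   4.1] yaw of tool y 106.0 tilt 0.0 F [-6.2 -1.5 14. ] w 0.74 gf 70.7 q [-0.27  0.52 -0.13  2.02  0.12  0.61  1.36]
```

Seated: contact at exactly 54.5 mm. I'll release and rise straight up.

```bash
python3 -m crank '[[[66,0,0,-1.5,0],[70,0,0,-1.5,0],[74,0,0,-1.5,0],[76,0,0,-1.5,0],[76,0,0,-10,0],[76,0,0,-25,0],[76,0,0,-50,0],[76,0,0,-90,0],[76,0,0,-135,0],[76,0,0,-180,0],[76,0,0,-215,0],[76,0,0,-215,0]]]'
python3 - <<'E'
from h import *
st()
for n in ["scene","top"]:
    p=optics.capture(n);W=pts(p);d=W[...,:2]-C;a=np.stack([d@X,d@Y,W[...,2]],-1).reshape(-1,3);a=a[~np.isnan(a[:,0])]
    k=a[(abs(a[:,0]+14)<25)&(abs(a[:,1])<70)&(a[:,2]<90)];A=np.c_[k[:,:2],np.ones(len(k))];c=np.linalg.lstsq(A,k[:,2],rcond=None)[0];print(n,len(k),"z median",np.median(k[:,2]),"slopes",c)
p=optics.capture("wrist");save(p,"pics/w5.png")
E
```

```text
time_s: 14.7
eef_pos: [492.9, 169.5, 274.1]
tool_rot: [-0.139, 0.99, 0.001, 0.005]
contact_force: [1.1, 0.1, 0.3]
gripper_width: 0.888
grasp_force: 0.0
t 14.7 tcp [492.9 169.5 274.1] case xy [-13.8   0.9] yaw of tool y 106.0 tilt 0.6 F [1.1 0.1 0.3] w 0.89 gf 0.0 q [-0.23  0.21 -0.17  1.86  0.04  1.06  1.43]
scene 917 z median 65.52150657606728 slopes [9.03961357e-04 3.62554303e-03 6.56186102e+01]
top 872 z median 65.62328173716128 slopes [ 8.30614165e-03 -7.46842734e-03  6.58812202e+01]
```

View pics/w5.png

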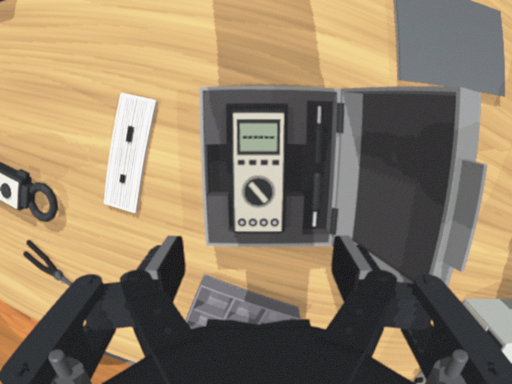

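The meter lies face up and flat in the cut-out, at (259,170) in the picture, with its face at about 65 mm and no slope. Next I move the tool behind the lid, tool y along the hinge.

```bash
python3 -m crank '[[[40,0,0,-30,8.4],[40,-2,40,-30,16.8],[40,-3,80,-30,25.2],[40,-3,115,-30,33.6],[40,-3,150,-30,42],[40,-3,185,-30,50.4],[40,-3,220,-30,58.8],[40,-3,220,-30,67.2],[40,-3,220,-30,75.6],[40,-3,220,-30,84],[40,-3,220,-30,90],[40,-3,220,-30,90]]]'
python3 -c "
from h import *
to([*(C+206*X),202])"
```

```text
time_s: 16.05
eef_pos: [431.0, 379.8, 295.5]
tool_rot: [0.602, 0.799, -0.002, -0.0]
contact_force: [0.3, 0.6, 0.3]
gripper_width: 0.471
grasp_force: 0.0
t 16.05 tcp [431.  379.8 295.5] case xy [205.4   2.4] yaw of tool y 16.0 tilt 0.2 F [0.3 0.6 0.3] w 0.47 gf 0.0 q [-0.7   0.3  -0.09  1.7   0.03  1.15 -0.51]
shift [ 0.7  2.8 93.5]
```

```bash
python3 -m crank '[[[40,1,2,45,0],[40,1,2,80,0],[40,1,2,94,0],[40,-8,2,94,0],[40,-22,2,94,0],[40,-36,2,89,0],[40,-50,2,85,0],[40,-64,2,80,0],[40,-79,2,76,0],[40,-94,2,73,0],[40,-108,2,72,0],[40,-108,2,72,0]]]'
python3 -c "
from h import *
st();lidopen();lidopen('top')"
```

```text
time_s: 17.25
eef_pos: [464.9, 273.4, 225.7]
tool_rot: [0.603, 0.797, -0.001, 0.001]
contact_force: [0.3, -1.1, -0.1]
gripper_width: 0.468
grasp_force: 0.0
t 17.25 tcp [464.9 273.4 225.7] case xy [93.9 -0.8] yaw of tool y 15.8 tilt 0.1 F [ 0.3 -1.1 -0.1] w 0.47 gf 0.0 q [-0.54  0.3  -0.05  1.86  0.02  0.98 -0.32]
210 [47. 60. 77.] 434
210 [48. 62. 79.] 567
```

```bash
python3 -m crank '[[[40,-18,0,8,0],[40,-32,0,11,0],[40,-46,0,14,0],[40,-59,0,19,0],[40,-72,0,24,0],[40,-84,0,31,0],[40,-95,0,39,0],[40,-105,0,48,0],[40,-115,0,57,0],[40,-124,0,68,0],[40,-132,0,78,0],[40,-132,0,78,0]]]'
python3 -c "
from h import *
st();lid()"
```

```text
time_s: 18.55
eef_pos: [499.2, 148.5, 145.8]
tool_rot: [0.602, 0.798, -0.002, -0.001]
contact_force: [-0.1, -0.8, -0.2]
gripper_width: 0.464
grasp_force: 0.0
t 18.55 tcp [499.2 148.5 145.8] case xy [-35.7   0.7] yaw of tool y 15.9 tilt 0.2 F [-0.1 -0.8 -0.2] w 0.46 gf 0.0 q [-0.35  0.37  0.01  1.97 -0.    0.8  -0.06]
lid slope deg 79.17293072324507 z@hinge -157.6537005720681 1274
```

Run:
```python
from h import *
for n in["scene","top"]:
    p=optics.capture(n);W=pts(p);d=W[...,:2]-C;a=np.stack([d@X,d@Y,W[...,2]],-1).reshape(-1,3);a=a[~np.isnan(a[:,0])]
    k=a[(abs(a[:,1]+80)<15)&(a[:,2]>20)]
    for x in range(-100,180,15):
        e=k[abs(k[:,0]-x)<6]
        if len(e)>3: print(x,np.round(np.percentile(e[:,2],[5,50,95])),len(e),end=' | ')
    print()
save(p,'pics/t6.png')
save(optics.capture('scene'),'pics/s6.png')
```

```text
-85 [33. 47. 50.] 31 | -70 [ 45. 107. 130.] 116 | -55 [ 44. 132. 135.] 94 | -40 [ 44. 128. 231.] 113 | -25 [ 44. 122. 230.] 101 | -10 [ 46. 117. 120.] 81 | 5 [ 44. 112. 115.] 77 | 20 [ 45. 107. 110.] 70 | 35 [ 46. 102. 106.] 66 | 50 [ 94.  98. 100.] 59 | 65 [89. 92. 95.] 56 | 80 [84. 87. 90.] 57 | 95 [81. 83. 85.] 15 | 
-85 [25. 44. 51.] 29 | -70 [ 44. 105. 125.] 110 | -55 [131. 134. 138.] 59 | -40 [125. 129. 132.] 58 | -25 [123. 126. 127.] 7 |
```

View pics/s6.png

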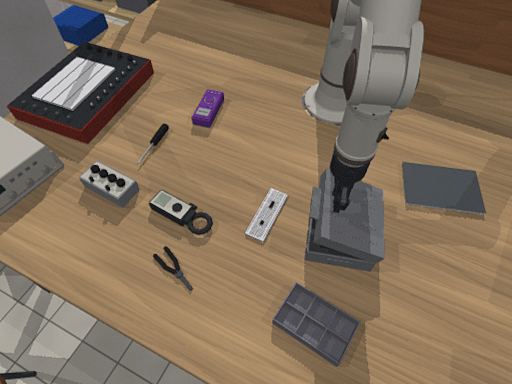

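The scene shows the lid nearly down, at about 18°, with the fingers on top at (345,195). I'll finish the arc.

```bash
python3 -m crank '[[[40,-5,0,8,0],[40,-9,0,16,0],[40,-13,0,25,0],[40,-16,0,32,0],[40,-19,0,39,0],[40,-21,0,45,0],[40,-21,0,48,0],[40,-21,0,48,0]]]'
python3 -c "
from h import *
st();lid('scene')"
```

```text
time_s: 19.55
eef_pos: [505.7, 129.7, 99.7]
tool_rot: [0.602, 0.799, -0.0, -0.0]
contact_force: [0.2, -0.2, 0.1]
gripper_width: 0.469
grasp_force: 0.0
t 19.55 tcp [505.7 129.7  99.7] case xy [-55.6  -0.4] yaw of tool y 16.0 tilt 0.1 F [ 0.2 -0.2  0.1] w 0.47 gf 0.0 q [-0.31  0.45  0.01  2.   -0.01  0.7  -0.02]
lid slope deg 72.63576733043655 z@hinge -41.34492502376605 1480
```

```bash
python3 -m crank '[[[40,0,0,1.5,0],[40,0,0,3,0],[40,0,0,4,0],[40,0,0,5,0],[40,0,0,5,0]]]'
python3 -c "
from h import *
st()"
```

```text
time_s: 20.1
eef_pos: [506.0, 130.0, 99.1]
tool_rot: [0.602, 0.799, 0.0, 0.0]
contact_force: [-14.5, -4.4, 44.3]
gripper_width: 0.468
grasp_force: 21.8
t 20.1 tcp [506.  130.   99.1] case xy [-55.4  -0.8] yaw of tool y 16.0 tilt 0.0 F [-14.5  -4.4  44.3] w 0.47 gf 21.8 q [-0.31  0.45  0.01  2.   -0.01  0.7  -0.02]
```

The fingers met a hard stop, so the lid is shut. I'll back away and check.

```bash
python3 -m crank '[[[40,0,0,-8,0],[40,0,0,-40,0],[40,-40,0,-85,0],[40,-85,0,-120,0],[40,-130,0,-150,0],[40,-175,0,-150,0],[40,-220,0,-150,0],[40,-250,0,-150,0],[40,-250,0,-150,0],[40,-250,0,-150,0]]]'
python3 - <<'E'
from h import *
st()
ims=[]
for n in ["top","scene"]:
    p=optics.capture(n);ims.append(p["img"]);W=pts(p);d=W[...,:2]-C;a=np.stack([d@X,d@Y,W[...,2]],-1).reshape(-1,3);a=a[~np.isnan(a[:,0])]
    k=a[(abs(a[:,0])<75)&(abs(a[:,1])<90)&(a[:,2]<130)&(a[:,2]>60)];c=np.polyfit(k[:,0],k[:,2],1);print(n,len(k),np.median(k[:,2]),-np.degrees(np.arctan(c[0])))
cv2.imwrite("pics/end.png",cv2.resize(np.hstack(ims),(800,300))[:,:,::-1])
E
```

```text
time_s: 21.1
eef_pos: [574.5, -111.1, 244.2]
tool_rot: [0.603, 0.798, -0.0, -0.0]
contact_force: [-0.2, 0.2, -0.9]
gripper_width: 0.472
grasp_force: 0.0
t 21.1 tcp [ 574.5 -111.1  244.2] case xy [-3.06e+02 -1.00e-01] yaw of tool y 15.9 tilt 0.1 F [-0.2  0.2 -0.9] w 0.47 gf 0.0 q [ 0.04  0.36  0.13  1.74 -0.05  1.05  0.47]
top 4405 84.31337510803803 -0.10091600565327144
scene 3711 84.31219806175875 0.01793626348642486
```

View pics/end.png

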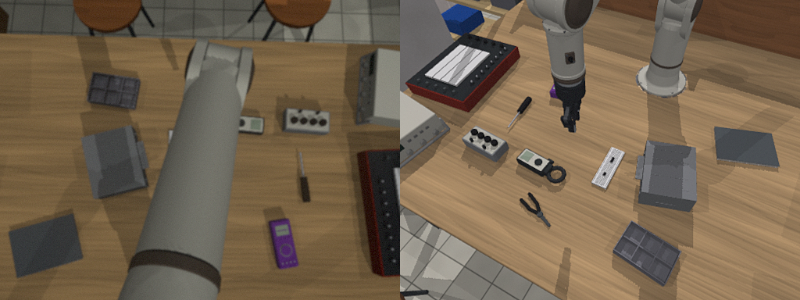

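The picture shows the case shut at (668,175), its lid flat at 84.3 mm with no tilt. The other things are where they were and the arm is clear.

```bash
python3 -c "
from workcell import manip
print(manip.close_job())"
```

```text
the job is handed in; nothing more can be done
None
```

The multimeter is face up and flat in its cut-out, the lid is fully closed and let go, and nothing else on the bench was disturbed; I handed the job in at about 21 s.

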